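# Slide the toaster's crumb tray home

## Task

Put the emptied crumb tray back into the toaster: nose first up the sloped tongue and through the slot at the foot of the toaster's end, then push it past its sprung catch until the black front plate sits fully home against the toaster, level and straight. Leave the toaster standing where it is, do not disturb the glasses, the sugar bowl, the strainer or the hexagonal tray, and let go.

Things in the scene. Friction and masses are not known exactly. Their poses are not given: they have to be found in the camera images.
- slot (a point): Middle of the crumb-tray slot's mouth, on the slot floor (4 mm above the counter), in the toaster's end face. x: level, straight into the slot; y across; z up. The slot is 64 mm wide, 10 mm high (4 to 14 mm above the counter); cavity 130 mm deep. In front of it a sloped tongue, 64 mm wide and 25 mm long, rises from the counter to the slot floor.
- toaster: Brushed-steel toaster, 260 mm long (mouth to far end, along +x), 150 wide, 180 tall, about 2.6 kg, loose: a shove of some 20 N slides it. Origin on the counter under the slot's mouth, axes as slot. The end face stands upright above the slot, so an upright gripper close to it bumps into it above the fingers; lean the tool back to push.
- catch_low (a point): Lowest point of the sprung roller (the catch), inside the toaster 13 mm behind the slot's mouth and 6.3 mm above the slot floor; it can rise 8 mm. The tray's ridge must be forced under it: about 4 to 10 N of push, 17 to 7 mm before home, then it eases. The next firm stop is the front plate meeting the end face. Axes as slot.
- tray_mid (a point): Centre of the crumb tray's pan, half-way up its 6 mm rim (3 mm above its underside). Loose aluminium tray, about 0.16 kg, right way up. x: towards the nose (plain end, corners of 7 mm radius); y across; z up. Pan 110 mm long (x -55 to +55), 60 wide; grip it across the 60 mm. Starts on the counter left or right of the toaster's front, nose roughly away from the robot.
- plate (a point): On the crumb tray: middle of the lower edge of the inner face of its black front plate, at the tray's underside; axes as tray_mid. The plate, at the rear end of the pan, is 74 mm wide, 6 mm thick and 18 mm high. Fully home this point coincides with point slot. Once this point is nearer than about 45 mm to the slot the tray tips level by itself, if nothing holds its rear down: easing off the push for a moment lets it.
- ridge (a point): On the crumb tray: top of the low arched ridge, 36 mm wide, that crosses the pan 20 mm ahead of the front plate; 8 mm above the underside. Axes as tray_mid.
- grip_lip (a point): On the crumb tray: middle of the rear face of its black grip lip, where it can be pushed; the lip sticks out 14 mm behind the front plate, is 40 mm wide and 14 mm high (3 to 17 mm above the tray's underside). This point is 20 mm behind point plate. Axes as tray_mid.
- nose (a point): On the crumb tray: middle of the nose's edge at the underside; axes as tray_mid.
- crumb_tray: The crumb tray; origin at its underside below tray_mid, axes as tray_mid.
- glass: A drinking glass in a chrome wire holder with a handle, 66 mm across, 95 mm tall; origin at the centre of its underside. A bystander.
- sugar_bowl: A lidded mustard-yellow ceramic sugar bowl, 96 mm across, 83 mm tall; origin at the centre of its underside. A bystander, on the opposite side of the toaster's front from the crumb tray.
- strainer: A small metal tea strainer, bowl 68 mm across and 22 mm high, handle 80 mm long along its +x; origin under the bowl. A bystander.
- hex_tray: A hexagonal stainless tray, 190 mm across flats, rim 16 mm high, with two glasses in chrome holders (100 mm tall), heavy; origin at the centre of its underside. A bystander.
Not all that is in view belongs to the job. Leave any green or yellow look-alike of the crumb_tray alone.

How it is judged:
By the outcome, as a careful person would: the job done as asked, in the order asked, and still so for the second after the job is handed in, with the robot touching nothing.
It also fails if it takes over 58 s, if anything falls off the work surface, if the arm or the gripper's body presses on something with over 40 N, if the wrist force passes 120 N, or if a joint passes its speed limit or range.

## Robot

A 6-joint arm with a two-finger parallel gripper is mounted at the origin on the work surface. World frame = base frame: x ahead of the robot, y to its left, z up, the work surface at z = 0. Lengths are in m, angles in rad, forces in N, time in s.
With the tool pointing down it reaches from about 0.275 to 0.75 m from the base axis. Payload 10.2 kg.
Tool frame: the origin (TCP) lies at the very end of the fingers, on their centre line; the grasp point (between the pads) lies 19 mm behind it; z points along the fingers, y is the line along which they close (so a half turn about z gives the same grasp; the last joint's range is limited). The gripper opens to 85 mm and grips with 20 to 120 N. Pads are 22 mm wide; open, the fingers measure 114 mm over their backs; the gripper's body (76 mm by 85 mm) begins 54 mm behind the grasp point. The pads swing forward as they close: fully open they stand 13 mm farther back than shut.
Start: joints at [-1.334, 0.313, 1.498, -0, 1.331, -0.223], TCP at [0.233, -0.47, 0.231] pointing down, gripper open.
Joint ranges: [-2.94, 2.94], [-0.97, 2.17], [0.19, 2.56], [-1.23, 4.37], [0.02, 3.11], [-2.88, 2.88]. Speed limits (rad/s): [2.39, 2.39, 3.01, 3.14, 3.14, 3.14].

## Interface

Orientations are given as a rotation vector (axis times angle).
In Python, from bench import get_obs, optics, env gives the robot as it stands. The module is installed in compiled form; this text tells all that it offers.
- The arm moves only by the tool step_arm, never from a script. Its argument "rows" is a list that holds one entry, the list of rows, each a list of 7 numbers: the turn, a rotation vector about the world's x, y, z as a fraction of full scale, then the shift along the world's x, y, z as a fraction of full scale, then the opening, from -1 (shut) to 1 (fully open). In form: [[[wx, wy, wz, x, y, z, hand], ...]]. A call has 1 to 5 rows; each row shifts and turns the commanded pose from where the row before left it; what a row does not reach is not made up. Full scale, the value 1, is 0.025 m for a shift and 5 degrees for a turn. A row lasts 1/12 s, in which the tool goes at most 41.7 mm and 7.16 degrees, less where a joint would pass 70% of its speed; a pose out of reach is approached as far as the arm can. A call with a number of a shift or a turn outside -1 to 1 is refused whole. A call with a gripper value outside its range is refused whole. The fingers move at their own pace and stop on an object; "grip_force" is the grip in N (left out, the last holds). Time passes only in rows, so rows that do not move let the fingers close. It gives the time, the measured TCP pose, the force, the opening and the grip force at its end, in the units of the state.
- get_obs(): the state, without advancing time (a new reading comes with each control period).
- optics.camera(name): name is "scene" or "top" or "wrist"; returns a dict with "pixels" (384x512x3 uint8, blue, green, red), "fov_y" (degrees; the focal length in pixels is half the picture's height over the tangent of half this angle, whatever the lens; pixels are square), "cx", "cy" (the principal point, pixels), "rvec" (rotation vector, rad) and "tvec" (3), from world to camera coordinates, as OpenCV has them; the wrist camera has in their place "mount" (4x4, takes a point from camera to tool coordinates, whose origin is the TCP and whose axes are the flange's). Camera axes: x right, y down, z forward; pixel columns grow to the right and rows downward; lengths in m; the calibration is good to about 2 mm. The wrist camera is an equidistant fisheye: a pixel r from the principal point sees the ray r / f radians off the axis. A picture is of the moment at which its call begins: read the wrist's pose just before it. There is no depth.
- env.close_job(): hands the job in; it is judged then, once.
The state is a dict: "t": time; "qpos": joint angles; "qd": joint speeds; "effort": joint torques, N m; "eef_pos": TCP position; "eef_rot": TCP orientation; "wrist_force": force on the tool from outside, world axes, zero at the start; "torque": the same for the moment, N m; "width": opening from 0.0 (shut) to 1.0 (fully open); "finger_force": force on a finger pad.
Only numpy, scipy, OpenCV 4.12 (cv2) and the standard library are available. Lean on these libraries where they do the work, as an engineer would, in place of code of your own. Each camera call takes 0.05 s, during which the arm holds its last target. There are 200 camera calls.

## Working session

There is one attempt and no reset: what is moved stays moved. The work goes in short steps, Python scripts to look and compute and a tool call to move; the robot and the scene stay as the last step left them, time stands still between calls to the robot, and variables do not carry over. Pictures are saved under pics/ and viewed, at most 10 in all, crops included, and the job is handed in when it is done.

Besides the shell and the picture viewer there is one more tool, called after "Call:" by a JSON object that holds its "api" and its "payload". step_arm: Moves the arm, as the interface text tells. Shift numbers are shares of 0.025 m and turn numbers shares of 5 degrees, none past 1 either way. Its arguments: {"type":"object","properties":{"rows":{"type":"array"},"grip_force":{"type":"number"}},"required":["rows"]}

```bash
mkdir -p pics; cat > h.py <<'E'
import numpy as np,cv2
from bench import get_obs,optics,env
def snap(n,f):
    c=optics.camera(n);cv2.imwrite(f'pics/{f}.png',c['pixels']);
    np.save(f'pics/{f}.npy',{k:v for k,v in c.items()},allow_pickle=True);return c
def load(f): return np.load(f'pics/{f}.npy',allow_pickle=True).item()
def ray2z(c,u,v,z):
    f=192/np.tan(np.radians(c['fov_y'])/2);R=cv2.Rodrigues(np.array(c['rvec'],float))[0];t=np.array(c['tvec'],float).ravel()
    d=R.T@np.array([(u-c['cx'])/f,(v-c['cy'])/f,1]);o=-R.T@t
    return o+d*(z-o[2])/d[2]
def wray(c,o,u,v,z):
    f=192/np.tan(np.radians(c['fov_y'])/2);p=np.array([u-c['cx'],v-c['cy']]);r=np.linalg.norm(p);th=r/f
    d=np.array([*(p/r*np.sin(th)),np.cos(th)]);M=np.array(c['mount']);R=cv2.Rodrigues(np.array(o['eef_rot'],float))[0]
    d=R@M[:3,:3]@d;s=R@M[:3,3]+np.array(o['eef_pos'])
    return s+d*(z-s[2])/d[2]
E
python3 - <<'E'
from h import *
o=get_obs();print(o)
a=snap('scene','s0');b=snap('top','t0')
for c in(a,b):
    R=cv2.Rodrigues(np.array(c['rvec'],float))[0];print(c['fov_y'],-R.T@np.array(c['tvec']).ravel())
cv2.imwrite('pics/t0b.png',cv2.resize(b['pixels'],(800,600)))
cv2.imwrite('pics/s0b.png',cv2.resize(a['pixels'],(800,600)))
E
```

```text
{'t': 0.0, 'qpos': array([-1.33437657e+00,  3.13458948e-01,  1.49841946e+00,  4.24837074e-06,
        1.33098188e+00, -2.23379116e-01]), 'qd': array([-0.00083571,  0.00013579, -0.00057308,  0.00121984,  0.0006627 ,
        0.00017542]), 'effort': array([-3.10142510e-03, -4.12269831e+01, -2.59743047e+01, -4.10928915e-04,
        4.23808931e-03, -7.62404284e-06]), 'eef_pos': array([ 0.23291911, -0.47022992,  0.23073712]), 'eef_rot': array([-3.05770128e+00, -7.15614490e-01,  6.49935428e-06]), 'wrist_force': array([-0.40272039,  0.0369461 , -0.90598312]), 'torque': array([ 0.02590334, -0.00974244, -0.03251267]), 'finger_force': 0.0, 'width': 0.997955800350401}
48.85806555390991 [1.41763893 0.52680049 0.82606838]
47.939939043824275 [0.44987585 0.01870433 1.07330203]
```

View pics/t0b.png

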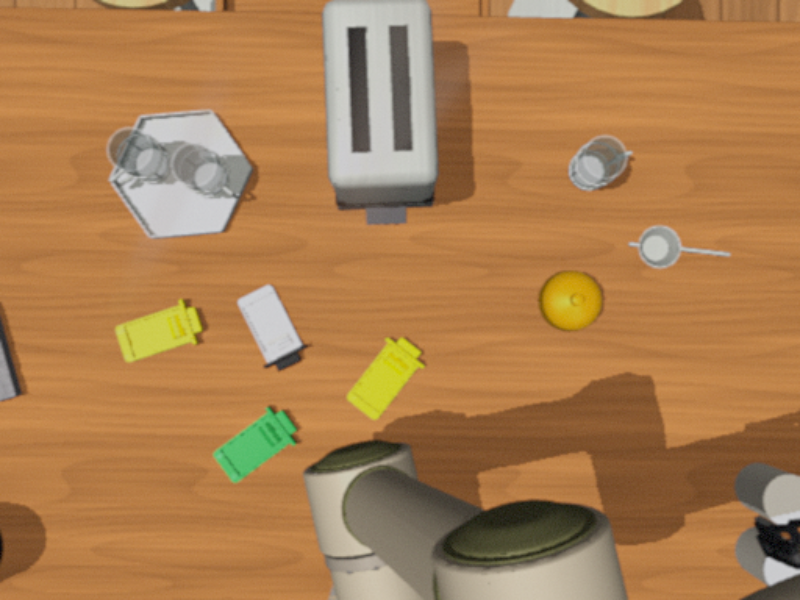

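View pics/s0b.png

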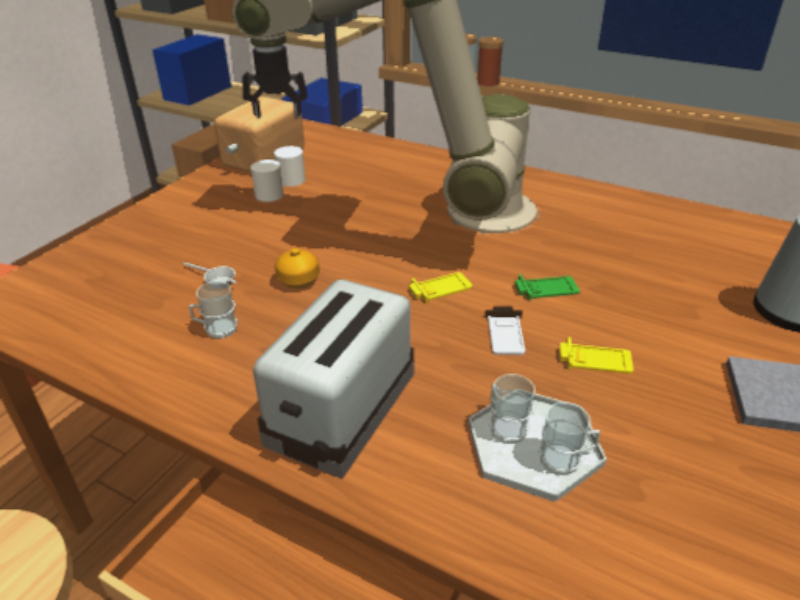

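The top picture shows the aluminium tray centred near (270,326), with its plate at (287,356) and its nose at (255,293). The slot end of the toaster runs from (337,207) to (433,204), and the tongue's front edge is at about (386,223). I'll measure these in an enlarged crop.

```bash
python3 - <<'E'
from h import *
c=load('t0');p=c['pixels']
a=cv2.resize(p[115:155,200:290],None,fx=8,fy=8,interpolation=2)[:, :]
b=cv2.resize(p[175:245,145:205],None,fx=8,fy=8,interpolation=2)
print(a.shape,b.shape)
w=np.zeros((600,800,3),np.uint8)
a=cv2.resize(p[120:150,205:285],(480,180),interpolation=2)   # x6
b=cv2.resize(p[178:240,148:202],(432,496),interpolation=2)   # x8
w=np.zeros((500,800,3),np.uint8);w[:496,:432]=b
a=cv2.resize(p[122:150,212:282],(364,int(28*5.2)),interpolation=2); w[:a.shape[0],434:434+364]=a
cv2.imwrite('pics/crop.png',w)
E
```

```text
(320, 720, 3) (560, 480, 3)
```

View pics/crop.png

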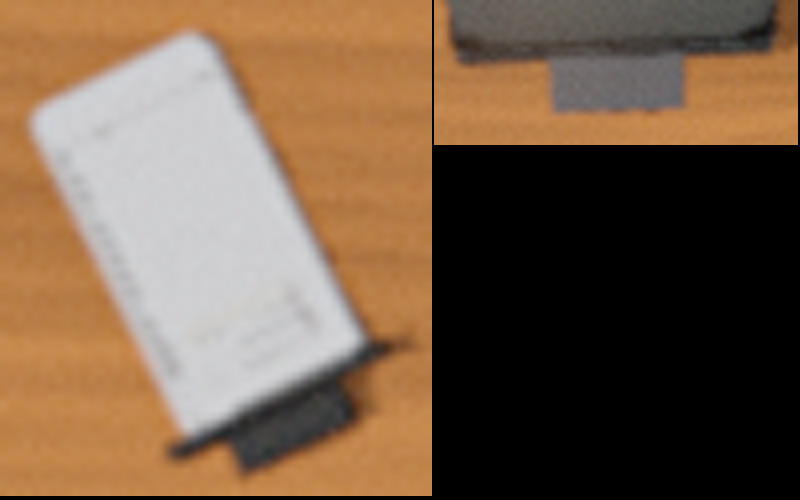

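```bash
python3 - <<'E'
from h import *
c=load('t0')
T=lambda x,y,z:ray2z(c,148+(x+.5)/8-.5,178+(y+.5)/8-.5,z)[:2]
S=lambda x,y,z:ray2z(c,212+(x-434+.5)/5.2-.5,122+(y+.5)/5.2-.5,z)[:2]
l1,l2,r1,r2=T(32,125,.006),T(185,435,.006),T(225,50,.006),T(365,340,.006)
n1,n2=T(35,110,.006),T(195,32,.006)
print('tray',l1,l2,r1,r2)
d=(l2-l1)/np.linalg.norm(l2-l1);d2=(r2-r1)/np.linalg.norm(r2-r1)
print(np.degrees(np.arctan2(*-d[::-1])),np.degrees(np.arctan2(*-d2[::-1])))
m=(d+d2)/2;nrm=np.array([-m[1],m[0]]);print('width',(r2-l2)@nrm,'len',((l2+r2)/2-(n1+n2)/2)@m)
print('plate mid',(l2+r2)/2,'nose',(n1+n2)/2,'mid',((l2+r2)/2+(n1+n2)/2)/2)
print('tongue front',S(552,110,0),S(684,106,0),'mouth',S(551,57,.004),S(684,52,.004))
print('edge',S(460,62,0.0),S(772,47,0.0))
for q in[((330,5),.17),((432,5),.17),((333,190),.15),((436,190),.15)]:
  print('body',ray2z(c,q[0][0]/1.5625,q[0][1]/1.5625,q[1])[:2])
# slots on top z=.18
a=[ray2z(c,x/1.5625,y/1.5625,.18)[:2] for x,y in[(348,28),(355,151),(389,26),(395,150)]];print(a)
E
```

```text
tray [0.48418213 0.26799677] [0.38944942 0.21964712] [0.50786343 0.20924711] [0.41900881 0.16499538]
27.038848504554732 26.474405805594305
width 0.062106935507059216 len 0.1092134048725499
plate mid [0.40422912 0.19232125] nose [0.50106506 0.24284819] mid [0.45264709 0.21758472]
tongue front [0.61216458 0.06636432] [0.6148559  0.00307748] mouth [0.63700794 0.06694247] [0.64021236 0.00336877]
edge [0.63475127 0.11067518] [ 0.64387542 -0.03899813]
body [0.88291487 0.11093114]
body [ 0.88555745 -0.0275231 ]
body [0.6345362  0.10558349]
body [ 0.63639098 -0.03605137]
[array([0.84727508, 0.08544269]), array([0.68120556, 0.07416695]), array([0.85100531, 0.03053949]), array([0.6833153 , 0.02089296])]
```

```bash
cat >> h.py <<'E'
from scipy.spatial.transform import Rotation as Ro
def tool(yaw,lean,flip=1):
    h=np.array([np.cos(yaw),np.sin(yaw),0]);z=np.sin(lean)*h-np.cos(lean)*np.array([0,0,1])
    y=flip*np.array([-h[1],h[0],0]);return np.column_stack([np.cross(y,z),y,z])
def plan(p,yaw,lean,flip,o=None):
    o=o or get_obs();R0=Ro.from_rotvec(o['eef_rot']);w=(Ro.from_matrix(tool(np.radians(yaw),np.radians(lean),flip))*R0.inv()).as_rotvec()
    print('shift units',((np.array(p)-o['eef_pos'])/.025).round(2),'turn units',(np.degrees(w)/5).round(2))
E
python3 - <<'E'
from h import *
o=get_obs();print(Ro.from_rotvec(o['eef_rot']).as_matrix().round(2))
h=np.array([np.cos(np.radians(26.8)),np.sin(np.radians(26.8))])
g=np.array([.4526,.2176])-.036*h;print(g)
for f in(1,-1): plan([*g,.12],26.8,12,f,o)
c=optics.camera('wrist');print(np.array(c['mount']).round(3),c['fov_y'])
E
```

```text
[[ 0.9   0.44 -0.  ]
 [ 0.44 -0.9   0.  ]
 [ 0.   -0.   -1.  ]]
[0.42046691 0.20136841]
shift units [ 7.5  26.86 -4.43] turn units [  3.35   1.7  -35.71]
shift units [ 7.5  26.86 -4.43] turn units [ 1.06 -2.15  0.09]
[[ 0.001 -0.96  -0.281  0.072]
 [ 1.     0.001 -0.     0.001]
 [ 0.    -0.281  0.96  -0.143]
 [ 0.     0.     0.     1.   ]] 65.70646984690485
```

Call:
{"api": "step_arm", "payload": {"rows": [[[0,0,0,0.28,1,0,1],[0,0,0,0.28,1,0,1],[0,0,0,0.28,1,0,1],[0,0,0,0.28,1,0,1],[0,0,0,0.28,1,0,1]]]}}

```text
t: 0.57
eef_pos: [0.2681, -0.3442, 0.2311]
eef_rot: [-3.059, -0.715, 0.0]
wrist_force: [0.7, -0.0, -0.3]
width: 1.0
finger_force: 0.0
```

Call:
{"api": "step_arm", "payload": {"rows": [[[0,0,0,0.28,1,0,1],[0,0,0,0.28,1,0,1],[0,0,0,0.28,1,0,1],[0,0,0,0.28,1,0,1],[0,0,0,0.28,1,0,1]]]}}

```text
t: 0.98
eef_pos: [0.303, -0.2192, 0.2312]
eef_rot: [-3.059, -0.715, 0.0]
wrist_force: [0.1, 0.4, 0.2]
width: 0.998
finger_force: 0.0
```

Call:
{"api": "step_arm", "payload": {"rows": [[[0,0,0,0.28,1,0,1],[0,0,0,0.28,1,0,1],[0,0,0,0.28,1,0,1],[0,0,0,0.28,1,0,1],[0,0,0,0.28,1,0,1]]]}}

```text
t: 1.4
eef_pos: [0.338, -0.0942, 0.2313]
eef_rot: [3.059, 0.716, 0.0]
wrist_force: [-0.2, -0.8, 0.1]
width: 1.0
finger_force: 0.0
```

Call:
{"api": "step_arm", "payload": {"rows": [[[0,0,0,0.28,1,0,1],[0,0,0,0.28,1,0,1],[0,0,0,0.28,1,0,1],[0.2,-0.4,0,0.28,1,-0.3,1],[0.2,-0.4,0,0.28,1,-0.3,1]]]}}

```text
t: 1.82
eef_pos: [0.3733, 0.031, 0.2162]
eef_rot: [-3.038, -0.712, -0.122]
wrist_force: [0.3, -0.5, -0.8]
width: 1.001
finger_force: 0.0
```

Call:
{"api": "step_arm", "payload": {"rows": [[[0.2,-0.5,0,0.28,1,-0.3,1],[0.2,-0.5,0,0.28,1,-0.3,1],[0.2,-0.5,0,0.28,1,-0.3,1],[0.2,-0.4,0,0.28,1,-0.3,1],[0,0,0,0.28,0.9,-0.3,1]]]}}

```text
t: 2.23
eef_pos: [0.4073, 0.1533, 0.1783]
eef_rot: [-2.987, -0.699, -0.393]
wrist_force: [0.6, -0.6, 0.4]
width: 0.996
finger_force: 0.0
```

Call:
{"api": "step_arm", "payload": {"rows": [[[0,0,0,0.25,0.9,-0.3,1],[0,0,0,0.25,0.9,-0.3,1],[0,0,0,0,0,0,1]]]}}

```text
t: 2.48
eef_pos: [0.4202, 0.1995, 0.1624]
eef_rot: [-2.986, -0.703, -0.388]
wrist_force: [0.0, -0.2, -1.5]
width: 1.003
finger_force: 0.0
```

```bash
python3 - <<'E'
from h import *
o=get_obs();print(o['t'],o['eef_pos'],o['qpos'].round(2),o['wrist_force'])
plan([.4205,.2014,.12],26.8,15,-1,o)
c=snap('wrist','w1');np.save('pics/w1o.npy',o,allow_pickle=True)
cv2.imwrite('pics/w1b.png',cv2.resize(c['pixels'],(800,600)))
E
```

```text
2.4833 [0.42019389 0.19946283 0.16243418] [0.15 0.13 1.95 0.09 0.82 1.2 ] [ 0.00407547 -0.17755233 -1.5449898 ]
shift units [ 0.01  0.08 -1.7 ] turn units [ 0.13 -0.01  0.08]
```

View pics/w1b.png

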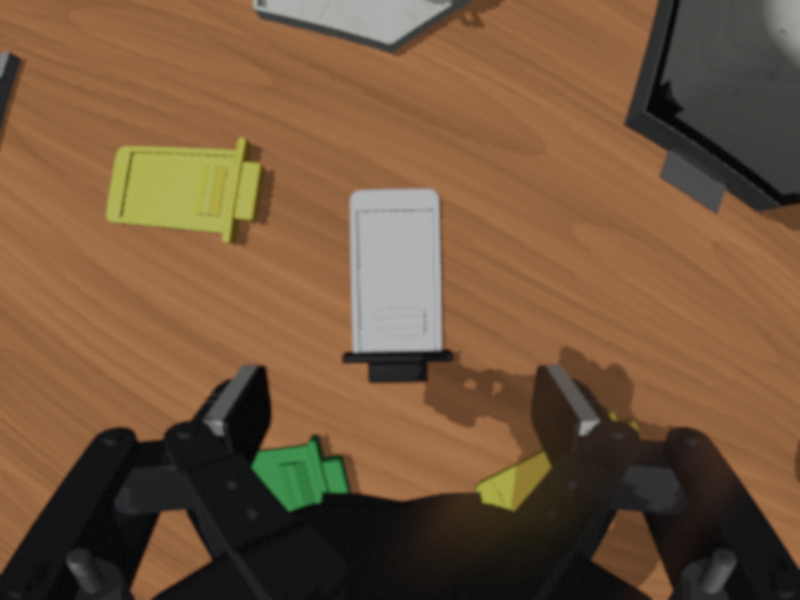

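The wrist picture shows the pan from its nose, (352–438,189), to the plate's inner edge, (353,353)–(442,351). The tongue's front edge runs from (660,178) to (718,212). I'll check these against the top view.

```bash
python3 - <<'E'
from h import *
c=load('w1');o=np.load('pics/w1o.npy',allow_pickle=True).item()
W=lambda x,y,z:wray(c,o,(x+.5)/1.5625-.5,(y+.5)/1.5625-.5,z)[:2]
l1,l2,r1,r2=W(350,205,.006),W(353,352,.006),W(439,205,.006),W(442,351,.006);n=W(395,189,.006)
for a,b in((l1,l2),(r1,r2)): print(np.degrees(np.arctan2(*(a-b)[::-1])),end=' ')
p=(l2+r2)/2;print('plate',p,'w',np.linalg.norm(r2-l2),'nose',n,'len',np.linalg.norm(n-p),'mid',(n+p)/2)
print('tongue',W(660,178,0),W(718,212,0),'mouth',W(672,150,.004),W(726,187,.004))
E
```

```text
27.564093979930743 27.688130240804718 plate [0.40506202 0.19169458] w 0.060745443671321196 nose [0.50346315 0.24256016] len 0.11077043573517716 mid [0.45426258 0.21712737]
tongue [0.61285259 0.06538461] [0.61871428 0.00159848] mouth [0.63895993 0.06526138] [0.64137711 0.00390262]
```

Call:
{"api": "step_arm", "payload": {"rows": [[[0.13,0,0.18,0.02,0.03,-0.9,0.7],[0,0,0,0,0,-0.9,0.7],[0,0,0,0,0,-0.9,0.7],[0,0,0,0,0,-0.9,0.7],[0,0,0,0,0,-0.9,0.7]]]}}

```text
t: 2.95
eef_pos: [0.421, 0.1969, 0.0508]
eef_rot: [-2.97, -0.717, -0.394]
wrist_force: [1.2, 0.1, 0.2]
width: 0.851
finger_force: 0.0
```

Call:
{"api": "step_arm", "payload": {"rows": [[[0,0,0,0,0,-0.9,0.65],[0,0,0,0,0,-0.3,0.65],[0,0,0,0,0,-0.3,0.65],[0,0,0,0,0,-0.3,0.65],[0,0,0,0,0,0,0.65]]]}}

```text
t: 3.37
eef_pos: [0.421, 0.1975, 0.006]
eef_rot: [-2.97, -0.718, -0.392]
wrist_force: [-0.5, 0.2, -0.1]
width: 0.827
finger_force: 0.0
```

```bash
python3 - <<'E'
from h import *
o=get_obs();print(o['t'],o['eef_pos'],o['wrist_force'],o['width'])
plan([.4208,.2003,.0],27.3,15,-1,o)
c=snap('wrist','w2')
cv2.imwrite('pics/w2b.png',cv2.resize(c['pixels'],(800,600)))
E
```

```text
3.3667 [0.42095598 0.19754268 0.00599919] [-0.45580827  0.2025898  -0.14110913] 0.8271082137292739
shift units [-0.01  0.11 -0.24] turn units [0.   0.01 0.03]
```

View pics/w2b.png

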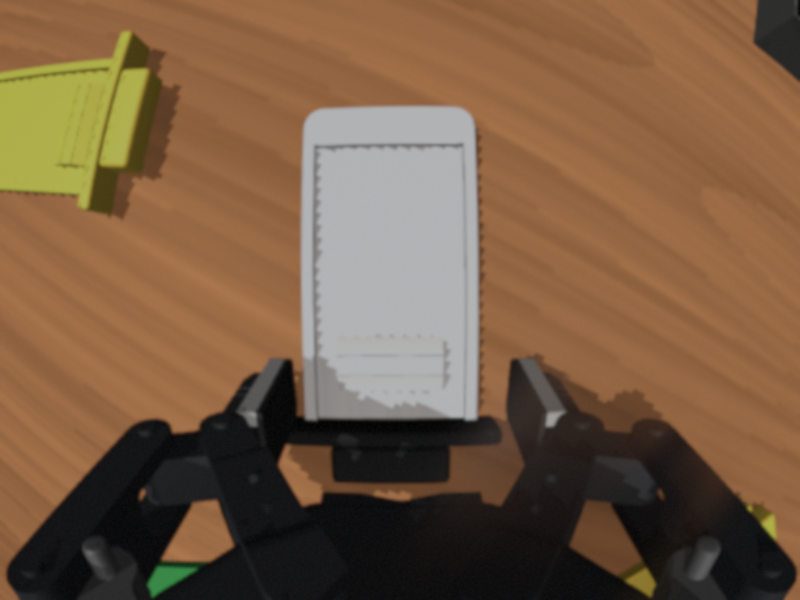

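The tray's centre column is 390 against 401 for the gripper, which fits the planned shift of about 3 mm to the left. I'll also move 3 mm towards the nose to clear the plate, then lower gently.

Call:
{"api": "step_arm", "payload": {"rows": [[[0,0,0,0.1,0.17,0,0.65],[0,0,0,0,0,-0.12,0.65],[0,0,0,0,0,-0.1,0.65],[0,0,0,0,0,0,0.65]]]}}

```text
t: 3.75
eef_pos: [0.4234, 0.2021, 0.0006]
eef_rot: [-2.97, -0.718, -0.392]
wrist_force: [-0.4, -0.1, 0.4]
width: 0.826
finger_force: 0.0
```

Call:
{"api": "step_arm", "payload": {"rows": [[[0,0,0,0,0,-0.06,0.65],[0,0,0,0,0,0,0.65]]]}}

```text
t: 3.92
eef_pos: [0.4234, 0.202, -0.0009]
eef_rot: [-2.97, -0.718, -0.392]
wrist_force: [-0.1, 0.1, 0.4]
width: 0.822
finger_force: 0.0
```

Call:
{"api": "step_arm", "payload": {"rows": [[[0,0,0,0,0,-0.06,0.65],[0,0,0,0,0,0,0.65]]]}}

```text
t: 4.08
eef_pos: [0.4234, 0.202, -0.0024]
eef_rot: [-2.97, -0.718, -0.392]
wrist_force: [-0.8, -0.2, 0.7]
width: 0.826
finger_force: 0.0
```

Call:
{"api": "step_arm", "payload": {"rows": [[[0,0,0,0,0,0,0.48],[0,0,0,0,0,0,0.48]]], "grip_force": 40}}

```text
t: 4.25
eef_pos: [0.4235, 0.202, -0.0022]
eef_rot: [-2.97, -0.718, -0.393]
wrist_force: [0.4, -0.2, 0.9]
width: 0.74
finger_force: 0.0
```

Call:
{"api": "step_arm", "payload": {"rows": [[[0,0,0,0,0,0,0.1],[0,0,0,0,0,0,0.1],[0,0,0,0,0,0,0.1]]]}}

```text
t: 4.5
eef_pos: [0.4234, 0.202, -0.0018]
eef_rot: [-2.97, -0.719, -0.393]
wrist_force: [-4.2, -2.2, 9.0]
width: 0.682
finger_force: 40.5
```

Call:
{"api": "step_arm", "payload": {"rows": [[[0,0,0,0,0,0.3,0.1],[0,0,0,0,0,0.4,0.1],[0,0,0,0,0,0.7,0.1],[0,0,0,0,0,0,0.1]]]}}

```text
t: 4.83
eef_pos: [0.4247, 0.2022, 0.0352]
eef_rot: [-2.969, -0.718, -0.399]
wrist_force: [1.5, 0.1, -0.6]
width: 0.682
finger_force: 43.3
```

```bash
python3 - <<'E'
from h import *
o=get_obs();print(o['t'],o['eef_pos'],o['wrist_force'],o['width'],o['finger_force'])
plan([.5103,.0266,.03],3.5,15,-1,o)
E
```

```text
4.8333 [0.42473904 0.20224662 0.03519623] [ 1.52931987  0.08189829 -0.56699012] 0.6817924680411337 43.335689306259155
shift units [ 3.42 -7.03 -0.21] turn units [ 0.01  0.06 -4.74]
```

Call:
{"api": "step_arm", "payload": {"rows": [[[0,0,-0.474,0.342,-0.703,0,0.1],[0,0,-0.474,0.342,-0.703,0,0.1],[0,0,-0.474,0.342,-0.703,0,0.1],[0,0,-0.474,0.342,-0.703,0,0.1],[0,0,-0.474,0.342,-0.703,0,0.1]]]}}

```text
t: 5.25
eef_pos: [0.4663, 0.1133, 0.0323]
eef_rot: [-3.054, -0.408, -0.403]
wrist_force: [0.6, 0.2, -1.2]
width: 0.678
finger_force: 43.4
```

Call:
{"api": "step_arm", "payload": {"rows": [[[0,0,-0.474,0.342,-0.703,0,0.1],[0,0,-0.474,0.342,-0.703,0,0.1],[0,0,-0.474,0.342,-0.703,0,0.1],[0,0,-0.474,0.342,-0.703,0,0.1],[0,0,-0.474,0.342,-0.703,0,0.1]]]}}

```text
t: 5.67
eef_pos: [0.509, 0.0254, 0.0322]
eef_rot: [-3.106, -0.091, -0.409]
wrist_force: [-0.0, 0.5, -2.2]
width: 0.682
finger_force: 43.4
```

Call:
{"api": "step_arm", "payload": {"rows": [[[0,0,0,0,0,-0.3,0.1],[0,0,0,0,0,-0.3,0.1],[0,0,0,0,0,0,0.1],[0,0,0,0,0,0,0.1]]]}}

```text
t: 6.0
eef_pos: [0.508, 0.0271, 0.0169]
eef_rot: [-3.105, -0.096, -0.407]
wrist_force: [-0.0, 0.7, -0.6]
width: 0.683
finger_force: 43.4
```

```bash
python3 - <<'E'
from h import *
o=get_obs();print(o['t'],o['eef_pos'],o['wrist_force'],o['width'],o['finger_force'])
plan([.5103,.0266,.006],3.5,15,-1,o)
c=snap('wrist','w3');np.save('pics/w3o.npy',o,allow_pickle=True)
cv2.imwrite('pics/w3b.png',cv2.resize(c['pixels'],(800,600)))
E
```

```text
6.0 [0.50798756 0.02707797 0.01688469] [-0.03668796  0.69842082 -0.64314739] 0.6827251601919561 43.3804589509964
shift units [ 0.09 -0.02 -0.44] turn units [-0.   -0.01 -0.01]
```

View pics/w3b.png

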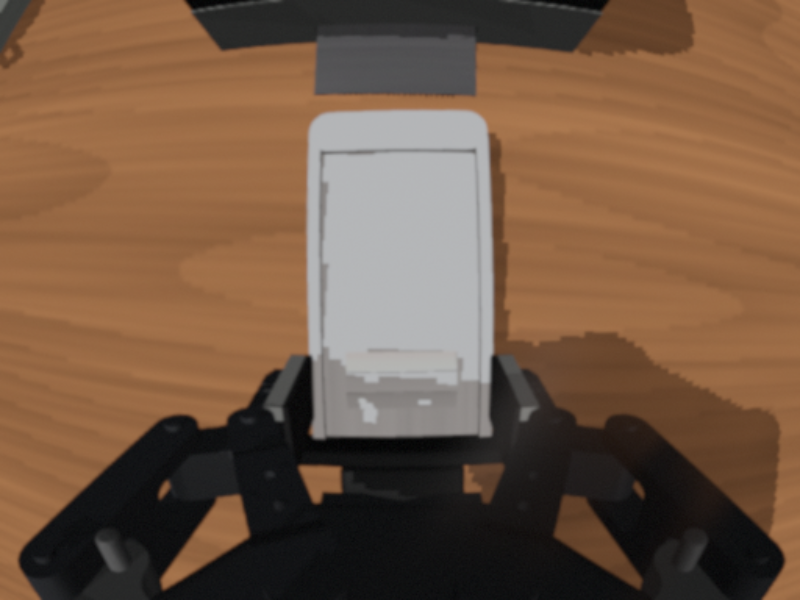

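The wrist picture shows the nose edge spanning columns 310–489 at row 112 and the tongue's front edge spanning 316–476 at row 95, so the two are nearly aligned. I'll compute the residual offset.

```bash
python3 - <<'E'
from h import *
c=load('w3');o=np.load('pics/w3o.npy',allow_pickle=True).item()
W=lambda x,y,z:wray(c,o,(x+.5)/1.5625-.5,(y+.5)/1.5625-.5,z)[:2]
a,b=W(316,94,0),W(476,95,0);m1,m2=W(319,36,.004),W(474,37,.004);e1,e2=W(222,50,0),W(573,52,0)
print('tongue',a,b,np.linalg.norm(a-b),'mouth',m1,m2,'edge',e1,e2)
for p,q in((a,b),(m1,m2),(e1,e2)): d=p-q;print(np.degrees(np.arctan2(-d[0],d[1])))
z=.025
l1,l2,r1,r2=W(309,140,z),W(312,430,z),W(488,140,z),W(492,430,z);n=W(399,111,z)
print('tray',l1,l2,r1,r2,'nose',n,np.linalg.norm(l1-r1),np.linalg.norm(l2-r2))
for p,q in((l1,l2),(r1,r2)): print(np.degrees(np.arctan2(*(p-q)[::-1])))
E
```

```text
tongue [0.61307991 0.06668473] [0.6163794  0.00312688] 0.06364343124124086 mouth [0.63814754 0.06765587] [0.64129395 0.00494635] edge [0.63548512 0.11127777] [ 0.6433198  -0.03895278]
2.9717344148528784
2.8723717912990936
2.9853320227366815
tray [0.58582179 0.06178027] [0.4888579  0.05499313] [0.58945965 0.00223084] [ 0.49262462 -0.00550471] nose [0.59736302 0.03242166] 0.05966044985951439 0.0606149847370381
4.0039801821097125
4.567302949156512
```

Call:
{"api": "step_arm", "payload": {"rows": [[[0,0,-0.2,0,0.1,-0.25,0.1],[0,0,0,0,0,-0.27,0.1],[0,0,0,0,0,0,0.1],[0,0,0,0.4,0.022,0,0.1],[0,0,0,0,0,0,0.1]]]}}

```text
t: 6.47
eef_pos: [0.5202, 0.0293, 0.0052]
eef_rot: [-3.109, -0.069, -0.413]
wrist_force: [0.1, 0.1, -1.6]
width: 0.681
finger_force: 43.4
```

Call:
{"api": "step_arm", "payload": {"rows": [[[0,0,0,0.25,0.013,0,0.1],[0,0,0,0.25,0.013,0,0.1],[0,0,0,0.25,0.013,0,0.1],[0,0,0,0,0,0,0.1]]]}}

```text
t: 6.8
eef_pos: [0.539, 0.0302, 0.0051]
eef_rot: [-3.109, -0.068, -0.413]
wrist_force: [0.2, -0.9, -1.5]
width: 0.679
finger_force: 43.4
```

```bash
python3 - <<'E'
from h import *
o=get_obs();print(o['t'],o['eef_pos'],o['wrist_force'],o['width'],o['finger_force'])
c=snap('wrist','w4');np.save('pics/w4o.npy',o,allow_pickle=True)
cv2.imwrite('pics/w4b.png',cv2.resize(c['pixels'],(800,600)))
E
```

```text
6.8 [0.53902486 0.03018867 0.00508906] [ 0.16665785 -0.90337923 -1.47504878] 0.67891620553031 43.38934600353241
```

View pics/w4b.png

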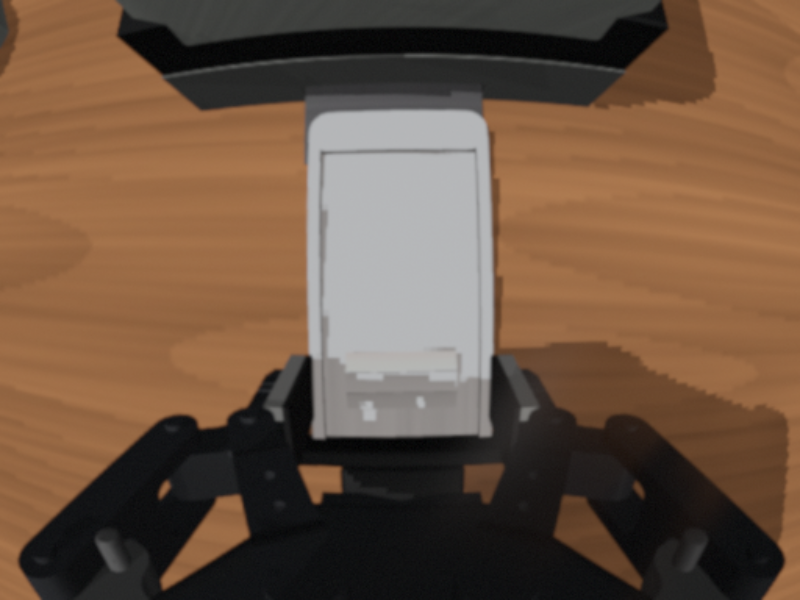

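The nose spans columns 309–489 against 306–482 for the tongue, so the tray is about 1.5 mm too far right. I'll correct that while entering the slot.

Call:
{"api": "step_arm", "payload": {"rows": [[[0,0,0,0,0.06,0,0.1],[0,0,0,0.2,0.011,0,0.1],[0,0,0,0.2,0.011,0,0.1],[0,0,0,0,0,0,0.1]]]}}

```text
t: 7.18
eef_pos: [0.5488, 0.0323, 0.0051]
eef_rot: [-3.109, -0.067, -0.413]
wrist_force: [1.0, 0.4, -1.4]
width: 0.681
finger_force: 43.4
```

Call:
{"api": "step_arm", "payload": {"rows": [[[0,0,0,0.2,0.011,0,0.1],[0,0,0,0.2,0.011,0,0.1],[0,0,0,0,0,0,0.1]]]}}

```text
t: 7.43
eef_pos: [0.5587, 0.0328, 0.0049]
eef_rot: [-3.109, -0.067, -0.412]
wrist_force: [0.4, -0.3, -1.9]
width: 0.679
finger_force: 43.2
```

Call:
{"api": "step_arm", "payload": {"rows": [[[0,0,0,0.2,0.011,0,0.1],[0,0,0,0.2,0.011,0,0.1],[0,0,0,0,0,0,0.1]]]}}

```text
t: 7.68
eef_pos: [0.5687, 0.0334, 0.0049]
eef_rot: [-3.109, -0.067, -0.412]
wrist_force: [0.3, -0.3, -3.4]
width: 0.679
finger_force: 43.1
```

Call:
{"api": "step_arm", "payload": {"rows": [[[0,0,0,0,0,-0.06,0.1],[0,0,0,0.2,0.011,0,0.1],[0,0,0,0.2,0.011,0,0.1],[0,0,0,0.12,0.006,0,0.1],[0,0,0,0,0,0,0.1]]]}}

```text
t: 8.1
eef_pos: [0.5815, 0.0341, 0.0034]
eef_rot: [-3.109, -0.067, -0.412]
wrist_force: [0.4, 0.3, -1.3]
width: 0.68
finger_force: 43.4
```

Call:
{"api": "step_arm", "payload": {"rows": [[[0,0,0,0,0,0,0.5],[0,0,0,0,0,0,1],[0,0,0,0,0,0,1],[0,0,0,-0.03,0,0.2,1],[0,0,0,-0.07,0,0.4,1]]]}}

```text
t: 8.52
eef_pos: [0.5776, 0.0342, 0.018]
eef_rot: [-3.109, -0.067, -0.408]
wrist_force: [-0.1, 1.0, -0.5]
width: 0.998
finger_force: 0.0
```

Call:
{"api": "step_arm", "payload": {"rows": [[[0,0,0,-0.2,0,0.7,1],[0,0,0,-0.5,-0.03,0.8,0],[0,0,0,-1,-0.05,0.4,-0.7],[0,-0.7,0,-1,-0.05,0,-0.8],[0,-0.7,0,-1,-0.05,0,-0.8]]]}}

```text
t: 8.93
eef_pos: [0.4855, 0.0294, 0.0676]
eef_rot: [-3.08, -0.068, -0.61]
wrist_force: [0.3, 0.6, 0.3]
width: 0.449
finger_force: 0.0
```

```bash
python3 - <<'E'
from h import *
o=get_obs();print(o['t'],o['eef_pos'],o['wrist_force'],o['width'],o['finger_force'])
plan([.50,.028,.05],3.1,30,-1,o)
c=snap('wrist','w5');np.save('pics/w5o.npy',o,allow_pickle=True)
b=snap('top','t5')
w=np.zeros((600,800,3),np.uint8);w[:384,:512]=c['pixels'];w[:300,512:800]=cv2.resize(b['pixels'][115:190,210:282],(288,300))
cv2.imwrite('pics/w5b.png',w)
E
```

```text
8.9333 [0.48553127 0.02939749 0.0676088 ] [0.33325401 0.64391653 0.34928442] 0.4491436228154326 0.0
shift units [ 0.58 -0.06 -0.7 ] turn units [ 0.16 -1.52  0.14]
```

View pics/w5b.png

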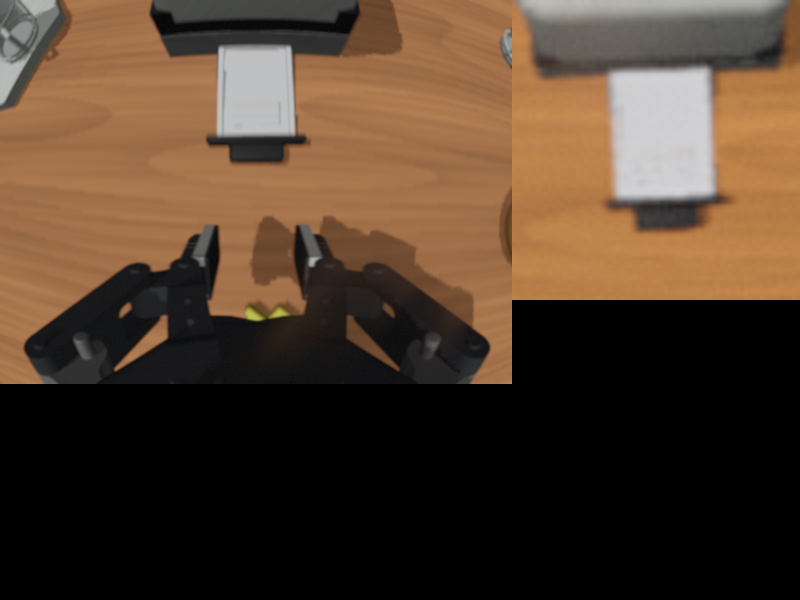

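The tray is in the slot and straight, with its plate at (257,140) and its lip at (257,152). Next I'll lean to 30°, lower the tool behind the lip and push.

```bash
python3 - <<'E'
from h import *
c=load('w5');o=np.load('pics/w5o.npy',allow_pickle=True).item()
print('lip',wray(c,o,257,160,.003)[:2],wray(c,o,257,150,.017),'plate l r',wray(c,o,207,139,.018)[:2],wray(c,o,306,139,.018)[:2])
plan([.512,.0300,.008],3.1,30,-1)
E
```

```text
lip [0.54201165 0.03007839] [0.54665301 0.03040533 0.017     ] plate l r [0.55330969 0.06731854] [ 0.55659837 -0.00514185]
shift units [ 1.3  -0.03 -2.26] turn units [ 0.12 -1.64  0.13]
```

Call:
{"api": "step_arm", "payload": {"rows": [[[0.06,-0.82,0.06,0.2,0,-0.6,-0.8],[0.06,-0.82,0.07,0.3,0,-0.7,-0.8],[0,0,0,0.4,0,-0.6,-0.8],[0,0,0,0.4,0,-0.36,-0.8],[0,0,0,0,0,0,-0.8]]]}}

```text
t: 9.45
eef_pos: [0.5152, 0.0343, 0.0246]
eef_rot: [-3.029, -0.086, -0.725]
wrist_force: [-0.9, -0.5, 0.9]
width: 0.101
finger_force: 0.0
```

Call:
{"api": "step_arm", "payload": {"rows": [[[0,0,0,0.3,0.016,0,-0.8],[0,0,0,0.3,0.016,0,-0.8],[0,0,0,0.2,0.011,0,-0.8],[0,0,0,0,0,0,-0.8]]]}}

```text
t: 9.78
eef_pos: [0.5349, 0.0354, 0.0259]
eef_rot: [-3.029, -0.087, -0.728]
wrist_force: [0.5, 0.4, 0.8]
width: 0.101
finger_force: 0.0
```

Call:
{"api": "step_arm", "payload": {"rows": [[[0,0,0,0.2,0.011,0,-0.8],[0,0,0,0.2,0.011,0,-0.8],[0,0,0,0.2,0.011,0,-0.8],[0,0,0,0,0,0,-0.8]]]}}

```text
t: 10.12
eef_pos: [0.5499, 0.0362, 0.0252]
eef_rot: [-3.029, -0.086, -0.726]
wrist_force: [0.4, 0.1, -0.3]
width: 0.101
finger_force: 0.0
```

```bash
python3 - <<'E'
from h import *
o=get_obs();print(o['qpos'].round(3),np.degrees(np.arccos(-Ro.from_rotvec(o['eef_rot']).as_matrix()[2,2])))
plan([.515,.030,.008],3.1,26,-1,o)
E
```

```text
[-0.209  0.485  1.991  0.561  0.248  0.788] 26.985632375411768
shift units [-1.4  -0.25 -0.69] turn units [-0.15  0.19 -0.06]
```

Call:
{"api": "step_arm", "payload": {"rows": [[[-0.1,0.45,-0.05,-0.5,-0.08,0,-0.8],[-0.1,0.45,-0.05,-0.5,-0.08,0,-0.8],[0,0.45,0,-0.5,-0.08,0,-0.8],[0,0,0,0,0,0,-0.8],[0,0,0,0,0,0,-0.8]]]}}

```text
t: 10.53
eef_pos: [0.5118, 0.0303, 0.025]
eef_rot: [-3.082, -0.077, -0.549]
wrist_force: [0.9, -0.6, 0.7]
width: 0.101
finger_force: 0.0
```

```bash
python3 - <<'E'
from h import *
o=get_obs();print(o['eef_pos'],o['qpos'].round(3),np.degrees(np.arccos(-Ro.from_rotvec(o['eef_rot']).as_matrix()[2,2])))
plan([.515,.030,.008],3.1,20,-1,o)
E
```

```text
[0.51183745 0.03027481 0.02504537] [-0.217  0.443  2.017  0.27   0.352  1.065] 20.215370679264634
shift units [ 0.13 -0.01 -0.68] turn units [-0.01  0.04  0.04]
```

Call:
{"api": "step_arm", "payload": {"rows": [[[0,0,0,0.1,0,-0.34,-0.8],[0,0,0,0,0,-0.34,-0.8],[0,0,0,0,0,0,-0.8]]]}}

```text
t: 10.78
eef_pos: [0.5132, 0.0305, 0.0057]
eef_rot: [-3.083, -0.077, -0.543]
wrist_force: [-0.3, -0.3, -0.2]
width: 0.101
finger_force: 0.0
```

Call:
{"api": "step_arm", "payload": {"rows": [[[0,0,0,0.2,0.011,0,-0.8],[0,0,0,0.2,0.011,0,-0.8],[0,0,0,0.2,0.011,0,-0.8],[0,0,0,0.2,0.011,0,-0.8],[0,0,0,0,0,0,-0.8]]]}}

```text
t: 11.2
eef_pos: [0.5351, 0.0314, 0.0081]
eef_rot: [-3.083, -0.078, -0.549]
wrist_force: [-0.7, 0.6, 0.3]
width: 0.099
finger_force: 0.0
```

Call:
{"api": "step_arm", "payload": {"rows": [[[0,0,0,0.2,0.011,0,-0.8],[0,0,0,0.2,0.011,0,-0.8],[0.01,-0.3,0,0.2,0.011,0,-0.8],[0.01,-0.3,0,0.2,0.011,0,-0.8],[0.01,-0.3,0,0.2,0.011,0,-0.8]]]}}

```text
t: 11.62
eef_pos: [0.5595, 0.0328, 0.0079]
eef_rot: [-3.058, -0.077, -0.67]
wrist_force: [-1.1, -0.8, -0.2]
width: 0.102
finger_force: 0.4
```

Call:
{"api": "step_arm", "payload": {"rows": [[[0.01,-0.3,0,0.2,0.011,0,-0.8],[0.01,-0.3,0,0.1,0.005,0,-0.8],[0,0,0,0,0,0,-0.8]]]}}

```text
t: 11.87
eef_pos: [0.5665, 0.0332, 0.0076]
eef_rot: [-3.039, -0.077, -0.748]
wrist_force: [1.2, -0.3, -0.5]
width: 0.102
finger_force: 0.0
```

```bash
python3 - <<'E'
from h import *
o=get_obs();print(o['eef_pos'],o['qpos'].round(3),o['wrist_force'])
plan([.60,.0345,.008],3.1,30,-1,o)
c=snap('wrist','w6');np.save('pics/w6o.npy',o,allow_pickle=True)
b=optics.camera('scene')['pixels']
w=np.zeros((384,800,3),np.uint8);w[:,:512]=c['pixels'];w[:288,512:]=cv2.resize(optics.camera('top')['pixels'][110:182,210:282],(288,288))
cv2.imwrite('pics/w6b.png',w)
E
```

```text
[0.56648939 0.03324276 0.00755163] [-0.201  0.547  1.957  0.602  0.203  0.755] [ 1.17690198 -0.29940606 -0.52113169]
shift units [1.34 0.05 0.02] turn units [ 0.04 -0.47  0.05]
```

View pics/w6b.png

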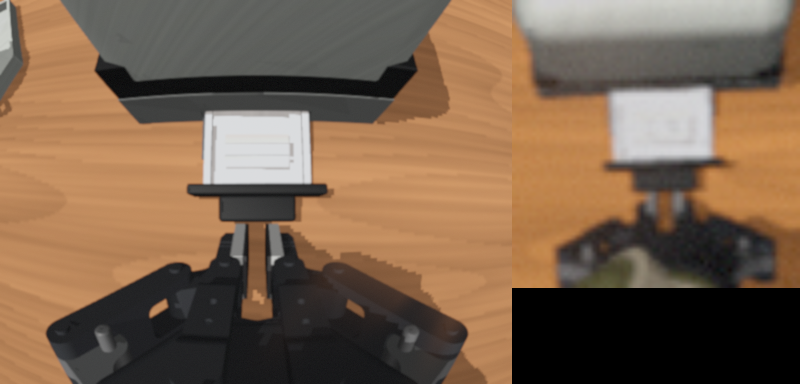

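Pushing works. The tray is straight with about 43 mm of pan still out. I'll advance a little, ease off so it levels, then go on.

Call:
{"api": "step_arm", "payload": {"rows": [[[0,-0.2,0,0.2,0.011,0,-0.8],[0,-0.2,0,0.1,0.005,0,-0.8],[0,0,0,-0.25,-0.013,0,-0.8],[0,0,0,0,0,0,-0.8],[0,0,0,0.25,0.013,0,-0.8]]]}}

```text
t: 12.43
eef_pos: [0.5734, 0.0337, 0.0078]
eef_rot: [-3.027, -0.077, -0.799]
wrist_force: [-0.6, -0.4, 0.2]
width: 0.104
finger_force: 0.0
```

Call:
{"api": "step_arm", "payload": {"rows": [[[0,0,0,0.2,0.011,0.01,-0.8],[0,0,0,0.2,0.011,0.01,-0.8],[0,0,0,0.1,0.005,0,-0.8],[0,0,0,0,0,0,-0.8]]]}}

```text
t: 12.77
eef_pos: [0.587, 0.0342, 0.0086]
eef_rot: [-3.027, -0.078, -0.801]
wrist_force: [-0.2, 0.1, -0.6]
width: 0.101
finger_force: 0.0
```

Call:
{"api": "step_arm", "payload": {"rows": [[[0,0,0,0.1,0.005,0,-0.8],[0,0,0,0.1,0.005,0,-0.8],[0,0,0,0,0,0,-0.8]]]}}

```text
t: 13.02
eef_pos: [0.5918, 0.0345, 0.0084]
eef_rot: [-3.027, -0.077, -0.801]
wrist_force: [0.7, 0.4, 0.1]
width: 0.105
finger_force: 0.0
```

```bash
python3 - <<'E'
from h import *
o=get_obs();print(o['eef_pos'],o['qpos'].round(3),o['wrist_force'])
plan([.605,.035,.009],3.1,30,-1,o)
E
```

```text
[0.59181433 0.03447073 0.00843127] [-0.19   0.578  1.906  0.654  0.19   0.714] [0.74007787 0.43100025 0.08609949]
shift units [0.53 0.02 0.02] turn units [ 0.04 -0.07  0.04]
```

Now the catch zone, in 2 mm steps with the force checked at each.

Call:
{"api": "step_arm", "payload": {"rows": [[[0,0,0,0.08,0.004,0,-0.8],[0,0,0,0.08,0.004,0,-0.8]]]}}

```text
t: 13.18
eef_pos: [0.595, 0.0349, 0.0081]
eef_rot: [-3.027, -0.078, -0.799]
wrist_force: [-8.1, -1.2, 2.4]
width: 0.099
finger_force: 3.9
```

Call:
{"api": "step_arm", "payload": {"rows": [[[0,0,0,0.08,0.004,0,-0.8],[0,0,0,0,0,0,-0.8]]]}}

```text
t: 13.35
eef_pos: [0.5969, 0.0351, 0.008]
eef_rot: [-3.027, -0.078, -0.798]
wrist_force: [-6.0, 0.5, 3.8]
width: 0.099
finger_force: 2.8
```

Call:
{"api": "step_arm", "payload": {"rows": [[[0,0,0,0.08,0.004,0,-0.8],[0,0,0,0,0,0,-0.8]]]}}

```text
t: 13.52
eef_pos: [0.599, 0.0351, 0.0081]
eef_rot: [-3.027, -0.078, -0.799]
wrist_force: [-6.0, -1.1, 4.6]
width: 0.101
finger_force: 3.1
```

Call:
{"api": "step_arm", "payload": {"rows": [[[0,0,0,0.08,0.004,0,-0.8],[0,0,0,0,0,0,-0.8]]]}}

```text
t: 13.68
eef_pos: [0.6011, 0.0352, 0.0082]
eef_rot: [-3.027, -0.078, -0.799]
wrist_force: [-4.9, 0.0, 3.5]
width: 0.097
finger_force: 2.6
```

Call:
{"api": "step_arm", "payload": {"rows": [[[0,0,0,0.08,0.004,0,-0.8],[0,0,0,0,0,0,-0.8]]]}}

```text
t: 13.85
eef_pos: [0.6031, 0.0353, 0.0082]
eef_rot: [-3.027, -0.078, -0.799]
wrist_force: [-4.9, -0.6, 3.5]
width: 0.1
finger_force: 2.4
```

Call:
{"api": "step_arm", "payload": {"rows": [[[0,0,0,0.08,0.004,0,-0.8],[0,0,0,0,0,0,-0.8]]]}}

```text
t: 14.02
eef_pos: [0.6052, 0.0354, 0.0083]
eef_rot: [-3.027, -0.078, -0.799]
wrist_force: [-5.1, -0.2, 3.2]
width: 0.1
finger_force: 2.3
```

Call:
{"api": "step_arm", "payload": {"rows": [[[0,0,0,0.08,0.004,0,-0.8],[0,0,0,0,0,0,-0.8]]]}}

```text
t: 14.18
eef_pos: [0.6072, 0.0354, 0.0083]
eef_rot: [-3.027, -0.078, -0.799]
wrist_force: [-3.8, -0.7, 2.6]
width: 0.096
finger_force: 1.8
```

Call:
{"api": "step_arm", "payload": {"rows": [[[0,0,0,0.06,0.003,0,-0.8],[0,0,0,0,0,0,-0.8]]]}}

```text
t: 14.35
eef_pos: [0.6089, 0.0355, 0.0083]
eef_rot: [-3.027, -0.078, -0.8]
wrist_force: [-2.8, -0.2, 0.8]
width: 0.101
finger_force: 1.3
```

Call:
{"api": "step_arm", "payload": {"rows": [[[0,0,0,0.04,0.002,0,-0.8],[0,0,0,0,0,0,-0.8]]]}}

```text
t: 14.52
eef_pos: [0.6098, 0.0355, 0.0082]
eef_rot: [-3.027, -0.077, -0.8]
wrist_force: [-4.7, -0.3, 2.1]
width: 0.102
finger_force: 2.1
```

Call:
{"api": "step_arm", "payload": {"rows": [[[0,0,0,0.04,0.002,0,-0.8],[0,0,0,0,0,0,-0.8]]]}}

```text
t: 14.68
eef_pos: [0.6101, 0.0356, 0.008]
eef_rot: [-3.027, -0.078, -0.798]
wrist_force: [-12.5, -2.4, 8.5]
width: 0.097
finger_force: 6.2
```

Call:
{"api": "step_arm", "payload": {"rows": [[[0,0,0,0.04,0.002,0,-0.8],[0,0,0,0,0,0,-0.8]]]}}

```text
t: 14.85
eef_pos: [0.6102, 0.0357, 0.0077]
eef_rot: [-3.027, -0.078, -0.795]
wrist_force: [-20.8, -3.8, 12.6]
width: 0.101
finger_force: 10.0
```

Firm stop reached at home. Now I'll back off and look.

Call:
{"api": "step_arm", "payload": {"rows": [[[0,0,0,-0.2,-0.01,0,-0.8],[0,0,0,-0.5,-0.03,0,-0.8],[0,0,0,-0.8,-0.04,0.4,-0.8],[0,0.5,0,-0.8,-0.04,1,-0.8],[0,0.5,0,-0.4,0,1,-0.8]]]}}

```text
t: 15.27
eef_pos: [0.5477, 0.0336, 0.0608]
eef_rot: [-3.051, -0.076, -0.677]
wrist_force: [1.1, 1.4, -1.0]
width: 0.097
finger_force: 0.0
```

Call:
{"api": "step_arm", "payload": {"rows": [[[0,0.5,0,0,0,1,-0.8],[0,0,0,0,0,0.5,-0.8],[0,0,0,0,0,0,-0.8],[0,0,0,0,0,0,-0.8]]]}}

```text
t: 15.6
eef_pos: [0.5506, 0.0337, 0.0999]
eef_rot: [-3.062, -0.078, -0.622]
wrist_force: [-0.4, -0.6, -0.8]
width: 0.101
finger_force: 0.0
```

```bash
python3 - <<'E'
from h import *
o=get_obs();print(o['t'],o['eef_pos'],o['wrist_force'])
c=snap('wrist','w7');np.save('pics/w7o.npy',o,allow_pickle=True)
t=snap('top','t7')
w=np.zeros((600,800,3),np.uint8);w[:384,:512]=c['pixels'];w[:288,512:]=cv2.resize(t['pixels'][105:177,210:282],(288,288))
d=t['pixels'];w[300:516,512:800]=cv2.resize(d,(288,216))
w[390:600,:500]=cv2.resize(c['pixels'][95:200,131:381],(500,210))
cv2.imwrite('pics/w7b.png',w)
E
```

```text
15.6 [0.55062111 0.03374066 0.09991773] [-0.35398222 -0.58238316 -0.75717196]
```

View pics/w7b.png

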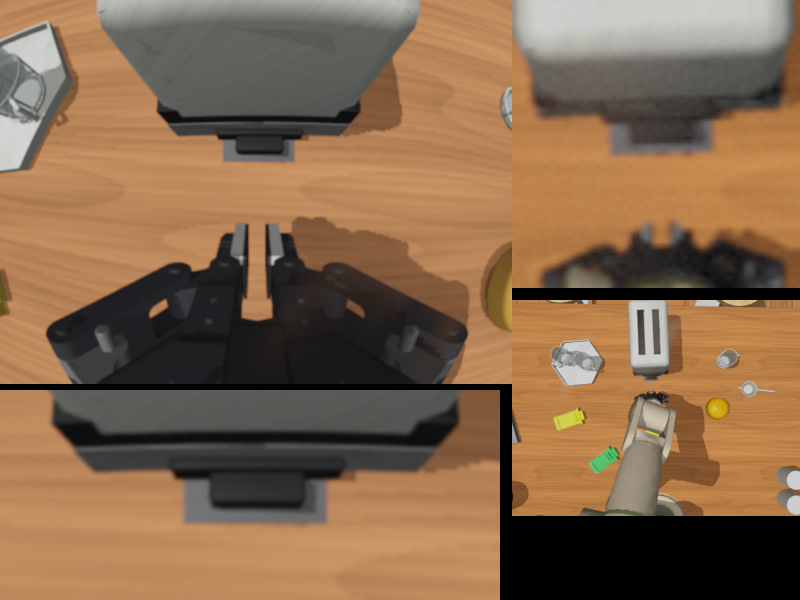

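The picture shows the plate flat and straight against the end face, with its lip at (260,144) and the tongue centred beneath it. I'll check whether the toaster moved, then hand in.

```bash
python3 - <<'E'
from h import *
a,b=load('t0')['pixels'],load('t7')['pixels']
g=lambda p:cv2.cvtColor(p[0:128,205:285],cv2.COLOR_BGR2GRAY).astype(np.float32)
s=cv2.phaseCorrelate(g(a),g(b),cv2.createHanningWindow((80,128),cv2.CV_32F));print('toaster shift px',s)
if np.hypot(*s[0])<1: print(env.close_job())
E
```

```text
toaster shift px ((0.005948647080714409, -0.010106320323558293), 0.9958358116447925)
the job is handed in; nothing more can be done
None
```

The crumb tray is back in the toaster, past its catch, with the front plate straight against the end face; the toaster did not move, the gripper is clear of everything, and the job is handed in.

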